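# File the square reference tile in the tile rack

## Robot

A 6-joint arm with a two-finger parallel gripper is mounted at the origin on the work surface. World frame = base frame: x ahead of the robot, y to its left, z up, the work surface at z = 0. Lengths are in m, angles in rad, forces in N, time in s.
With the tool pointing down it reaches from about 0.275 to 0.85 m from the base axis. Payload 19 kg.
Tool frame: the origin (TCP) lies at the very end of the fingers, on their centre line; the grasp point (between the pads) lies 19 mm behind it; z points along the fingers, y is the line along which they close (so a half turn about z gives the same grasp; the last joint's range is limited). The gripper opens to 85 mm and grips with 20 to 120 N. Pads are 22 mm wide; open, the fingers measure 114 mm over their backs; the gripper's body (76 mm by 85 mm) begins 54 mm behind the grasp point. The pads swing forward as they close: fully open they stand 13 mm farther back than shut.
Start: joints at [1.207, 0.15, 1.437, -0, 1.554, -0.134], TCP at [0.131, 0.56, 0.231] pointing down, gripper open.
Joint ranges: [-2.8, 2.8], [-0.68, 2.1], [0.12, 2.68], [-1.39, 4.53], [0.16, 2.79], [-2.81, 2.81]. Speed limits (rad/s): [1.89, 1.89, 2.22, 3.01, 3.01, 3.01].

## Interface

Orientations are given as a rotation vector (axis times angle).
In Python, from cell import ctrl gives the robot as it stands.
- The arm moves only by the tool servo_tool, never from a script. Its argument "plan" is a list of rows, each an object of numbers: "jaw": the gripper's target within -1 to 1 (fully open at 1, half-way at 0, shut at -1); "tx", "ty", "tz": the shift along the tool's x, y, z in cm; "rx", "ry", "rz": the turn, a rotation vector about the tool's x, y, z in rad. In form: [{"jaw": .., "tx": .., "ty": .., "tz": .., "rx": .., "ry": .., "rz": ..}, ...]. A call has 1 to 20 rows; each row is the pose to reach, as a shift and turn from the pose commanded when the call began, along the tool's axes at that moment; what a row does not reach only later rows make up. A row lasts 1/12 s, in which the tool goes at most 41.7 mm and 7.16 degrees, less where a joint would pass 70% of its speed; a pose out of reach is approached as far as the arm can. A call with a gripper value outside its range is refused whole. The fingers move at their own pace and stop on an object; the grip force is fixed at half the most. Time passes only in rows, so rows that repeat a pose let the fingers close. It gives the time, the measured TCP pose, the force, the opening and the grip force at its end, in the units of the state.
- ctrl.get_state(): the state, without advancing time (a new reading comes with each control period).
- ctrl.get_image(name): name is "scene" or "top" or "wrist"; returns the picture (400x640x3 uint8, blue, green, red); there is no depth.
- ctrl.camera_params(name): a dict with "fx", "fy", "cx", "cy" (pixels), "rvec" (rotation vector, rad) and "tvec" (3), from world to camera coordinates, as OpenCV has them; the wrist camera has in their place "mount" (4x4, takes a point from camera to tool coordinates, whose origin is the TCP and whose axes are the flange's). Camera axes: x right, y down, z forward; pixel columns grow to the right and rows downward; lengths in m; the calibration is good to about 2 mm. A picture is of the moment at which its call begins: read the wrist's pose just before it. camera_params takes no time and is no camera call.
- ctrl.sign_off(): hands the job in; it is judged then, once.
Trained networks look in the newest picture that a camera, given by its name, has taken for a name from the list of things; names that differ only in an ending like _2 or _b are one class to them, and where a whole thing is asked for, a point or a joint stands for the part that bears it (a point fixed in the world has none). Each returns a list of dicts, best first, with "p" (0 to 1); they miss things now and then, are a little off and sometimes report something else, mostly with a low value. They report only what shows in the picture. A call takes as long as a camera call. They do not tell look-alikes from the thing itself.
- ctrl.outline_of(camera, target): "region" (400x640 bool, what is visible of it) and "bbox" ([centre column, centre row, width, height] in pixels, round what is visible of it).
The state is a dict: "clock": time; "qpos": joint angles; "joint_vel": joint speeds; "effort": joint torques, N m; "tcp_pos": TCP position; "tool_rot": TCP orientation; "contact_force": force on the tool from outside, world axes, zero at the start; "moment": the same for the moment, N m; "opening": finger opening in m; "gripper_force": force on a finger pad.
Only numpy, scipy, OpenCV 4.12 (cv2) and the standard library are available. Lean on these libraries where they do the work, as an engineer would, in place of code of your own. Each camera call takes 0.05 s, during which the arm holds its last target. There are 200 camera calls.

## Task

The big square white ceramic reference tile is leaning on its little easel. Pick it up, lower it (do not drop it) on edge into the one empty slot of the three-slot rack, centred along the slot and standing on the slot's floor, and let go. Leave the two small tiles already in the rack where they are.

Things in the scene. Friction and masses are not known exactly. Their poses are not given: they have to be found in the camera images.
- square_tile: Square white tile 100x100x8 mm, 190 g; origin: centre; x: face normal, y: width, z: up its height. Leans 25 deg on a fixed dark easel 24 mm high at its foot, +z up and towards the robot; back board on its -x face covers the lower 45 mm, lip 8 mm on the front; upper 55 mm free on both faces. Top edge 117 mm up. A like one holds a 45x80 tile. Easels and rack 300 mm apart along y, any order.
- empty_slot: Empty one (any) of the rack's 3 equal fixed grey modules, 56 mm apart in a row. 100x56x40 mm; origin: centre of underside, 6 mm above the bench. z up, slot along x (open ends), y across the slot, along the row. Slot 12 mm wide, floor 6 mm above the origin; the top 10 mm flares at 45 deg to a 32 mm mouth. The square tile seated has its centre 56 mm above this origin and may lean a few degrees.
- stored_tile_b: Small white ceramic tile standing on edge in another slot of the rack: 80 mm along the slot (its x axis), 8 mm thick (y), 50 mm high (z), loose, 75 g. Origin at its centre. Its top is 62 mm above the bench. To be left alone.
- stored_tile_c: The second small tile, like the first (80 x 8 x 50 mm, origin at its centre), standing in the remaining slot. To be left alone.
There are look-alikes about, which are no part of the job. What is shaped like the square_tile but blue or brown is not meant.

How it is judged:
On the way:
1. the square tile, still held by the fingers, is down in the empty slot, its lower edge less than 14 mm above the slot's floor (x of square_tile in the frame of empty_slot between -0.03 and 0.03 m and y of square_tile in the frame of empty_slot between -0.02 and 0.02 m and z of square_tile in the frame of empty_slot between 0.045 and 0.07 m and angle between square_tile's own x axis and vertical between 1.35 and 1.7916 rad and contact force between the fingers and square_tile above 0.5 N), for 0.1 s.
At the end, for the whole second after the job is handed in: The square tile stands on edge, released and settled (under 0.15 m/s), on the floor of the empty slot (centre 50 to 61 mm above the module origin), within 20 mm of centre along the slot and 15 mm across, upright within 12 degrees; both small tiles within 20 mm of their start (x of square_tile in the frame of empty_slot between -0.02 and 0.02 m and y of square_tile in the frame of empty_slot between -0.015 and 0.015 m and z of square_tile in the frame of empty_slot between 0.05 and 0.061 m and angle between square_tile's own x axis and vertical between 1.35 and 1.7916 rad and linear speed of square_tile below 0.15 m/s and contact force between the fingers and square_tile below 0.1 N and distance of each of stored_tile_b, stored_tile_c from where it was at the start of the episode below 0.02 m); the robot touches nothing.
It fails at once if a small tile in the rack is displaced by more than 30 mm (distance of any of stored_tile_b, stored_tile_c from where it was at the start of the episode above 0.03 m).
It also fails if it takes over 42 s, if anything falls off the work surface, if the arm or the gripper's body presses on something with over 40 N, if the wrist force passes 120 N, or if a joint passes its speed limit or range.

## Working session

There is one attempt and no reset: what is moved stays moved. The work goes in short steps, Python scripts to look and compute and a tool call to move; the robot and the scene stay as the last step left them, time stands still between calls to the robot, and variables do not carry over. Pictures are saved under pics/ and viewed, at most 10 in all, crops included, and the job is handed in when it is done.

Besides the shell and the picture viewer there is one more tool, called after "Call:" as name([rows], argument=value, ...), one row to a line, values as JSON. servo_tool: Moves the arm, as the interface text tells. Its arguments: {"type":"object","properties":{"plan":{"type":"array","items":{"type":"object","properties":{"jaw":{"type":"number"},"tx":{"type":"number"},"ty":{"type":"number"},"tz":{"type":"number"},"rx":{"type":"number"},"ry":{"type":"number"},"rz":{"type":"number"}}}}},"required":["plan"]}

```bash
mkdir -p pics; ls; python3 - <<'E'
from cell import ctrl
import cv2,numpy as np
for n in ("scene","top"):
    cv2.imwrite(f"pics/{n}0.png",ctrl.get_image(n))
    p=ctrl.camera_params(n);R=cv2.Rodrigues(np.array(p["rvec"]))[0]
    print(n,p["fx"],p["cx"],p["cy"],"cam at",(-R.T@p["tvec"]).round(3))
    for t in ("square_tile","empty_slot","stored_tile_b"):
        print(t,[(round(d["p"],2),np.round(d["bbox"]).tolist()) for d in ctrl.outline_of(n,t)])
print(ctrl.get_state())
E
```

```text
pics
scene 375.320870207526 323.619789924701 203.8285066932819 cam at [ 0.814 -0.62   0.616]
square_tile [(0.94, [352.0, 182.0, 38.0, 20.0]), (0.83, [383.0, 187.0, 25.0, 40.0]), (0.75, [349.0, 157.0, 33.0, 14.0]), (0.69, [327.0, 204.0, 39.0, 23.0])]
empty_slot [(0.7, [265.0, 334.0, 64.0, 53.0])]
stored_tile_b [(0.75, [248.0, 351.0, 41.0, 26.0]), (0.74, [225.0, 379.0, 44.0, 38.0])]
top 363.73069054103445 321.2095749628302 198.55843956129794 cam at [0.34  0.105 1.003]
square_tile [(0.96, [247.0, 157.0, 49.0, 10.0]), (0.65, [283.0, 212.0, 39.0, 44.0]), (0.64, [218.0, 211.0, 42.0, 48.0]), (0.59, [162.0, 244.0, 44.0, 43.0])]
empty_slot [(0.85, [457.0, 170.0, 33.0, 39.0])]
stored_tile_b [(0.63, [502.0, 167.0, 14.0, 28.0]), (0.63, [481.0, 167.0, 12.0, 30.0])]
{'clock': 0.4, 'qpos': array([ 1.20699357e+00,  1.50579664e-01,  1.43746116e+00,  8.27673808e-06,
        1.55379391e+00, -1.33998516e-01]), 'joint_vel': array([ 0.00126442, -0.00121174, -0.00029108,  0.00023267, -0.0006004 ,
        0.00175709]), 'effort': array([-2.60207409e-03, -7.12102461e+01, -5.70525849e+01, -2.58090204e-04,
        2.46338612e-03, -1.03269181e-04]), 'tcp_pos': array([0.13097651, 0.55983602, 0.2311907 ]), 'tool_rot': array([-3.60174351e-01, -3.12080977e+00,  3.65341353e-04]), 'contact_force': array([ 0.01305933,  0.9385748 , -0.02730708]), 'moment': array([ 0.00341517, -0.00207485,  0.01270337]), 'gripper_force': 0.0, 'opening': 0.08542899976437841}
```

View pics/scene0.png

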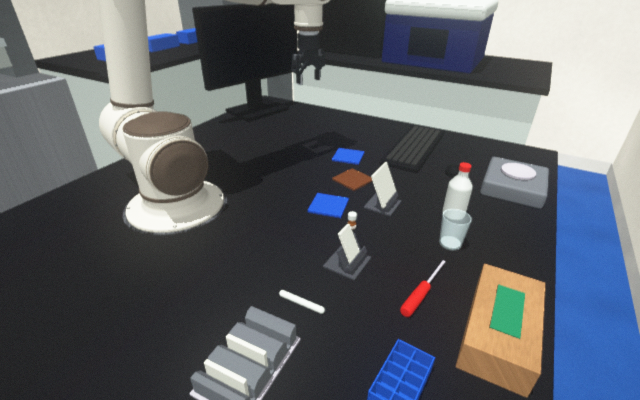

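View pics/top0.png

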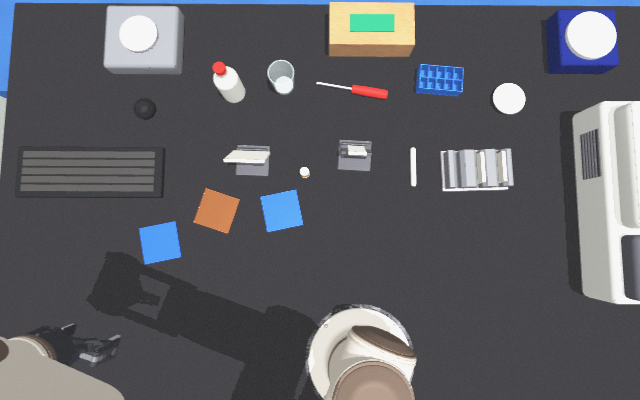

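The scene shows a white tile leaning at (383,187) and a narrower one at (348,245). The top view has them at (247,157), about 49 px wide, and (355,152), about 20 px wide. Things that could be taken for the square tile in the top view:
- White, large, at (247,157).
- White, narrow 45x80, at (355,152).
- Blue, at (282,211) and (160,243).
- Brown, at (217,211).

I choose the wide white one at top (247,157). The empty slot is the leftmost module of the rack, at about top (460,170).

```bash
cat > h.py <<'E'
import numpy as np,cv2
from cell import ctrl
from scipy.optimize import minimize
from scipy.spatial.transform import Rotation as Ro
def cam(n):
    p=ctrl.camera_params(n);K=np.array([[p["fx"],0,p["cx"]],[0,p["fy"],p["cy"]],[0,0,1.]])
    if n=="wrist":
        s=ctrl.get_state();T=np.eye(4);T[:3,:3]=Ro.from_rotvec(s["tool_rot"]).as_matrix();T[:3,3]=s["tcp_pos"]
        W=np.linalg.inv(T@np.array(p["mount"]));return K,W[:3,:3],W[:3,3]
    return K,cv2.Rodrigues(np.array(p["rvec"]))[0],np.array(p["tvec"])
def proj(c,P):
    K,R,t=c;q=(R@np.asarray(P,float).T).T+t;q=q@K.T;return q[:,:2]/q[:,2:]
def box(lo,hi): return np.array([[a,b,c] for a in(lo[0],hi[0]) for b in(lo[1],hi[1]) for c in(lo[2],hi[2])])
def tileR(yaw): return Ro.from_euler("ZY",[yaw,-25],degrees=True).as_matrix()  # top leans to -x
def tile_pts(q): return box([-.004,-.05,-.042],[.004,.05,.05])@tileR(q[2]).T+[q[0],q[1],.070]
def mod_pts(q,z0=.006): return box([-.05,-.028,0],[.05,.028,.04])@Ro.from_euler("Z",q[2],degrees=True).as_matrix().T+[q[0],q[1],z0]
def stile_pts(q): return box([-.04,-.004,-.005],[.04,.004,.025])@Ro.from_euler("Z",q[2],degrees=True).as_matrix().T+[q[0],q[1],.037]
def iou(uv,m):
    S=8;M=np.zeros(m.shape,np.uint8)
    # soft coverage by supersampling in the bbox
    ys,xs=np.nonzero(m);x0,y0,x1,y1=xs.min()-8,ys.min()-8,xs.max()+9,ys.max()+9
    A=np.zeros(((y1-y0)*S,(x1-x0)*S),np.uint8)
    h=cv2.convexHull(((uv-[x0,y0]+.5)*S).astype(np.float32)).round().astype(np.int32)
    cv2.fillConvexPoly(A,h,1)
    B=np.zeros((y1-y0,x1-x0),np.uint8);yy,xx=ys-y0,xs-x0;B[yy,xx]=1
    B=cv2.resize(B,None,fx=S,fy=S,interpolation=cv2.INTER_NEAREST)
    return (A&B).sum()/max(1,(A|B).sum())
def fit(views,pts,q0):
    f=lambda q:sum(1-iou(proj(c,pts(q)),m) for c,m in views)/len(views)
    q0=np.array(q0,float);sx=np.vstack([q0]+[q0+d for d in([.02,0,0],[0,.02,0],[0,0,10])])
    r=minimize(f,q0,method="Nelder-Mead",options=dict(initial_simplex=sx,xatol=1e-4,fatol=1e-4))
    return r.x.round(4),round(1-r.fun,3)
def rel(p,R):
    "shift (cm) and turn from the present pose, in tool axes"
    s=ctrl.get_state();R0=Ro.from_rotvec(s["tool_rot"]).as_matrix()
    print("t cm",(R0.T@(np.asarray(p)-s["tcp_pos"])*100).round(2),"r",Ro.from_matrix(R0.T@R).as_rotvec().round(3))
def toolR(x,z):
    z=z/np.linalg.norm(z);x=x-z*(x@z);x=x/np.linalg.norm(x);return np.column_stack([x,np.cross(z,x),z])
E
python3 - <<'E'
from h import *
im=ctrl.get_image("top");c=cam("top")
cv2.imwrite("pics/crop_tile.png",cv2.resize(im[120:200,200:400],None,fx=4,fy=4,interpolation=cv2.INTER_CUBIC))
m=ctrl.outline_of("top","square_tile")[0]["region"]
sl=ctrl.outline_of("top","empty_slot")[0]["region"]; st=ctrl.outline_of("top","stored_tile_b")
print("tile top",fit([(c,m)],tile_pts,[.44,.29,0]))
im=ctrl.get_image("scene");cs=cam("scene")
ms=[d for d in ctrl.outline_of("scene","square_tile") if abs(d["bbox"][0]-383)<8]
print("tile scene",[fit([(cs,d["region"])],tile_pts,[.44,.29,0]) for d in ms],"both",[fit([(cs,d["region"]),(c,m)],tile_pts,[.44,.29,0]) for d in ms])
print("slot top",fit([(c,sl)],mod_pts,[.41,-.244,0]))
for d in st: print("st",d["bbox"],fit([(c,d["region"])],stile_pts,[.41,.105-(d["bbox"][0]-321)/385,0]))
# wrist hover above the tile, along its plane; tool x=+y
q=[.44,.29,0];print(c and cam("wrist"), ctrl.camera_params("wrist"))
E
```

```text
tile top (array([   0.3917,    0.3736, -100.5118]), np.float64(0.705))
tile scene [(array([   0.528 ,    0.2937, -134.9142]), np.float64(0.716))] both [(array([   0.3917,    0.3736, -100.5118]), np.float64(0.353))]
slot top (array([ 0.5097, -0.2641,  0.9409]), np.float64(0.963))
st [503.5, 166.7, 12.7, 27.6] (array([ 0.5135, -0.3756,  3.1463]), np.float64(0.859))
st [480.5, 167.9, 11.7, 30.0] (array([ 0.5102, -0.3195, -0.6549]), np.float64(0.899))
(array([[327.05458288,   0.        , 317.23369773],
       [  0.        , 327.05458288, 199.41794723],
       [  0.        ,   0.        ,   1.        ]]), array([[ 2.27524518e-01,  9.73772318e-01,  2.56783549e-04],
       [ 9.20065923e-01, -2.15062224e-01,  3.27455244e-01],
       [ 3.18922076e-01, -7.42678386e-02, -9.44866656e-01]]), array([-0.57591295, -0.04275196,  0.38072483])) {'fx': 327.0545828825036, 'fy': 327.0545828825036, 'cx': 317.233697730329, 'cy': 199.41794722775407, 'mount': array([[ 2.29379209e-04, -9.44854401e-01, -3.27490622e-01,
         8.44399210e-02],
       [ 9.99999905e-01,  9.52420850e-05,  4.25628322e-04,
         8.16029036e-04],
       [-3.70965904e-04, -3.27490688e-01,  9.44854333e-01,
        -1.42619534e-01],
       [ 0.00000000e+00,  0.00000000e+00,  0.00000000e+00,
         1.00000000e+00]])}
```

View pics/crop_tile.png

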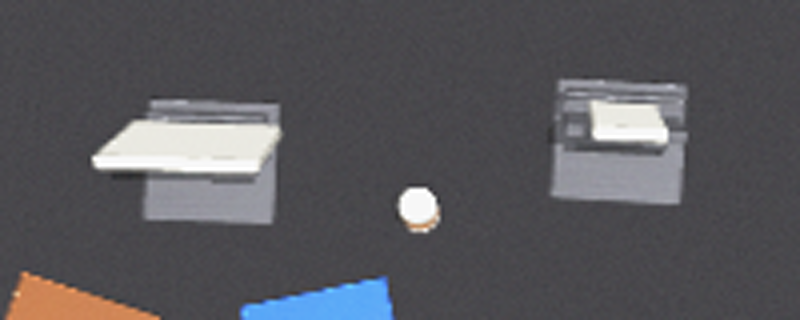

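The crop shows the wide white tile at top (247,157), held low on its easel, and the narrow one at (355,152) on the second easel. The choice stands. The first fit started from a poor x because the top camera is tilted, so I'm refitting.

```bash
python3 - <<'E'
from h import *
im=ctrl.get_image("top");c=cam("top")
m=ctrl.outline_of("top","square_tile")[0]["region"]
im=ctrl.get_image("scene");cs=cam("scene")
ms=[d for d in ctrl.outline_of("scene","square_tile") if abs(d["bbox"][0]-383)<8][0]["region"]
for v in ([(c,m)],[(cs,ms)],[(c,m),(cs,ms)]):
    q,s=max((fit(v,tile_pts,[.53,.28,a]) for a in(-12,0,12)),key=lambda r:r[1]);print(q,s)
R=tileR(q[2]);tz=R[:,2];T=toolR(np.array([0,1.,0]) if 0 else R[:,1],-tz)
p=np.array([q[0],q[1],.07])+tz*.17
print(T.round(3),p);rel(p,T)
# would the wrist camera see the tile from there?
M=np.array(ctrl.camera_params("wrist")["mount"]);X=np.eye(4);X[:3,:3]=T;X[:3,3]=p;W=np.linalg.inv(X@M)
print(proj((cam("wrist")[0],W[:3,:3],W[:3,3]),tile_pts(q)).round())
E
```

```text
[  0.53   0.28 -12.  ] 0.0
[ 0.5336  0.2919 -0.0156] 0.948
[ 0.5336  0.2919 -0.0156] 0.474
[[ 0.     0.906  0.423]
 [ 1.    -0.    -0.   ]
 [-0.     0.423 -0.906]] [0.4617549  0.29191956 0.22407232]
t cm [-38.31 -18.55   0.72] r [-0.369 -0.292  1.319]
[[313. 209.]
 [312. 245.]
 [313. 120.]
 [311. 132.]
 [320. 209.]
 [321. 245.]
 [320. 120.]
 [321. 132.]]
```

Call:
servo_tool([
  {"jaw":1,"tx":-38.3,"ty":-18.5,"tz":0.7,"rx":-0.37,"ry":-0.29,"rz":1.32},
  {"jaw":1,"tx":-38.3,"ty":-18.5,"tz":0.7,"rx":-0.37,"ry":-0.29,"rz":1.32},
  {"jaw":1,"tx":-38.3,"ty":-18.5,"tz":0.7,"rx":-0.37,"ry":-0.29,"rz":1.32},
  {"jaw":1,"tx":-38.3,"ty":-18.5,"tz":0.7,"rx":-0.37,"ry":-0.29,"rz":1.32},
  {"jaw":1,"tx":-38.3,"ty":-18.5,"tz":0.7,"rx":-0.37,"ry":-0.29,"rz":1.32},
  {"jaw":1,"tx":-38.3,"ty":-18.5,"tz":0.7,"rx":-0.37,"ry":-0.29,"rz":1.32},
  {"jaw":1,"tx":-38.3,"ty":-18.5,"tz":0.7,"rx":-0.37,"ry":-0.29,"rz":1.32},
  {"jaw":1,"tx":-38.3,"ty":-18.5,"tz":0.7,"rx":-0.37,"ry":-0.29,"rz":1.32},
  {"jaw":1,"tx":-38.3,"ty":-18.5,"tz":0.7,"rx":-0.37,"ry":-0.29,"rz":1.32},
  {"jaw":1,"tx":-38.3,"ty":-18.5,"tz":0.7,"rx":-0.37,"ry":-0.29,"rz":1.32},
  {"jaw":1,"tx":-38.3,"ty":-18.5,"tz":0.7,"rx":-0.37,"ry":-0.29,"rz":1.32},
  {"jaw":1,"tx":-38.3,"ty":-18.5,"tz":0.7,"rx":-0.37,"ry":-0.29,"rz":1.32},
  {"jaw":1,"tx":-38.3,"ty":-18.5,"tz":0.7,"rx":-0.37,"ry":-0.29,"rz":1.32},
  {"jaw":1,"tx":-38.3,"ty":-18.5,"tz":0.7,"rx":-0.37,"ry":-0.29,"rz":1.32},
  {"jaw":1,"tx":-38.3,"ty":-18.5,"tz":0.7,"rx":-0.37,"ry":-0.29,"rz":1.32},
  {"jaw":1,"tx":-38.3,"ty":-18.5,"tz":0.7,"rx":-0.37,"ry":-0.29,"rz":1.32},
  {"jaw":1,"tx":-38.3,"ty":-18.5,"tz":0.7,"rx":-0.37,"ry":-0.29,"rz":1.32},
  {"jaw":1,"tx":-38.3,"ty":-18.5,"tz":0.7,"rx":-0.37,"ry":-0.29,"rz":1.32},
])

```text
clock: 2.4
tcp_pos: [0.4617, 0.2927, 0.2244]
tool_rot: [1.982, 1.98, 0.441]
contact_force: [0.6, 0.4, -0.7]
opening: 0.0854
gripper_force: 0.0
```

```bash
python3 - <<'E'
from h import *
c=cam("wrist");im=ctrl.get_image("wrist")
D=ctrl.outline_of("wrist","square_tile");q=[.5336,.2919,0]
print([(round(d["p"],2),np.round(d["bbox"]).tolist()) for d in D]);print(proj(c,tile_pts(q)).round().tolist())
m=D[0]["region"]
print(fit([(c,m)],tile_pts,q))
s=ctrl.get_state();print(s["tcp_pos"],s["tool_rot"],s["qpos"].round(2))
v=im.copy();cv2.polylines(v,[cv2.convexHull(proj(c,tile_pts(q)).astype(np.int32))],1,(0,0,255),1)
cv2.imwrite("pics/w1.png",v)
E
```

```text
[(0.94, [145.0, 70.0, 148.0, 140.0]), (0.84, [317.0, 182.0, 13.0, 126.0]), (0.64, [169.0, 248.0, 127.0, 116.0])]
[[314.0, 211.0], [313.0, 247.0], [313.0, 123.0], [312.0, 135.0], [320.0, 211.0], [321.0, 247.0], [321.0, 123.0], [322.0, 135.0]]
(array([0.5336, 0.2919, 0.    ]), np.float64(0.0))
[0.46171276 0.29259358 0.22431754] [1.98229639 1.97999396 0.44129927] [ 0.55 -0.13  1.79 -0.25  1.11  0.63]
```

View pics/w1.png

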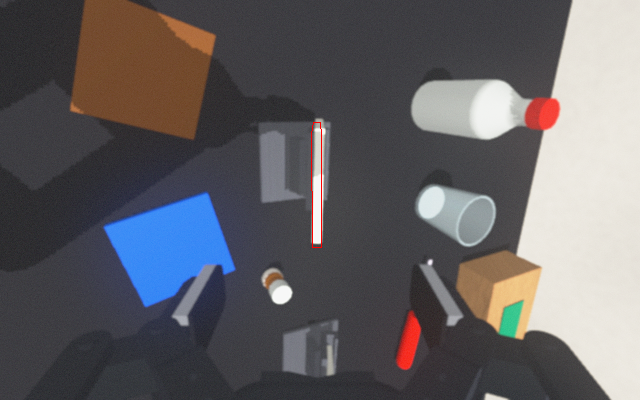

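The wrist view shows the white tile edge-on at (317,182). The projected model lies on it, with maybe 1° of yaw left over. I'll refine on that mask.

```bash
python3 - <<'E'
from h import *
c=cam("wrist");im=ctrl.get_image("wrist");q0=[.5336,.2919,0]
m=[d for d in ctrl.outline_of("wrist","square_tile") if abs(d["bbox"][0]-317)<8][0]["region"]
q,s=fit([(c,m)],tile_pts,q0);print(q,s)
im=ctrl.get_image("scene");cs=cam("scene")
ms=[d for d in ctrl.outline_of("scene","square_tile") if abs(d["bbox"][0]-383)<8][0]["region"]
q,s=fit([(c,m),(cs,ms)],tile_pts,q0);print(q,s,1-0,iou(proj(c,tile_pts(q)),m),iou(proj(cs,tile_pts(q)),ms))
R=tileR(q[2]);tz=R[:,2];T=toolR(R[:,1],-tz)
for h in(.06,.004): rel(np.array([q[0],q[1],.07])+tz*h,T)
E
```

```text
[ 0.5344  0.2955 -1.5579] 0.893
[ 0.5343  0.2942 -1.306 ] 0.885 1 0.8760365641994832 0.8876826226392683
t cm [ 0.21  0.06 11.05] r [-0.    -0.012  0.019]
t cm [ 0.14  0.06 16.65] r [-0.    -0.012  0.019]
```

Call:
servo_tool([
  {"jaw":0.5,"tx":0.1,"ty":0.1,"tz":4,"ry":-0.01,"rz":0.02},
  {"jaw":0.5,"tx":0.2,"ty":0.1,"tz":8,"ry":-0.01,"rz":0.02},
  {"jaw":0.3,"tx":0.2,"ty":0.1,"tz":11,"ry":-0.01,"rz":0.02},
  {"jaw":0.3,"tx":0.2,"ty":0.1,"tz":13,"ry":-0.01,"rz":0.02},
  {"jaw":0.3,"tx":0.2,"ty":0.1,"tz":15,"ry":-0.01,"rz":0.02},
  {"jaw":0.3,"tx":0.2,"ty":0.1,"tz":16.6,"ry":-0.01,"rz":0.02},
  {"jaw":0.3,"tx":0.2,"ty":0.1,"tz":16.6,"ry":-0.01,"rz":0.02},
  {"jaw":-1,"tx":0.2,"ty":0.1,"tz":16.6,"ry":-0.01,"rz":0.02},
  {"jaw":-1,"tx":0.2,"ty":0.1,"tz":16.6,"ry":-0.01,"rz":0.02},
  {"jaw":-1,"tx":0.2,"ty":0.1,"tz":16.6,"ry":-0.01,"rz":0.02},
  {"jaw":-1,"tx":0.2,"ty":0.1,"tz":16.6,"ry":-0.01,"rz":0.02},
  {"jaw":-1,"tx":0.2,"ty":0.1,"tz":16.6,"ry":-0.01,"rz":0.02},
  {"jaw":-1,"tx":0.2,"ty":0.1,"tz":16.6,"ry":-0.01,"rz":0.02},
  {"jaw":-1,"tx":0.2,"ty":0.1,"tz":16.6,"ry":-0.01,"rz":0.02},
  {"jaw":-1,"tx":0.2,"ty":0.1,"tz":16.6,"ry":-0.01,"rz":0.02},
  {"jaw":-1,"tx":0.2,"ty":0.1,"tz":16.6,"ry":-0.01,"rz":0.02},
])

```text
invalid input
```

Call:
servo_tool([
  {"jaw":0.5,"tx":0.1,"ty":0.1,"tz":4,"rx":0,"ry":-0.01,"rz":0.02},
  {"jaw":0.5,"tx":0.2,"ty":0.1,"tz":8,"rx":0,"ry":-0.01,"rz":0.02},
  {"jaw":0.3,"tx":0.2,"ty":0.1,"tz":11,"rx":0,"ry":-0.01,"rz":0.02},
  {"jaw":0.3,"tx":0.2,"ty":0.1,"tz":13,"rx":0,"ry":-0.01,"rz":0.02},
  {"jaw":0.3,"tx":0.2,"ty":0.1,"tz":15,"rx":0,"ry":-0.01,"rz":0.02},
  {"jaw":0.3,"tx":0.2,"ty":0.1,"tz":16.6,"rx":0,"ry":-0.01,"rz":0.02},
  {"jaw":0.3,"tx":0.2,"ty":0.1,"tz":16.6,"rx":0,"ry":-0.01,"rz":0.02},
  {"jaw":-1,"tx":0.2,"ty":0.1,"tz":16.6,"rx":0,"ry":-0.01,"rz":0.02},
  {"jaw":-1,"tx":0.2,"ty":0.1,"tz":16.6,"rx":0,"ry":-0.01,"rz":0.02},
  {"jaw":-1,"tx":0.2,"ty":0.1,"tz":16.6,"rx":0,"ry":-0.01,"rz":0.02},
  {"jaw":-1,"tx":0.2,"ty":0.1,"tz":16.6,"rx":0,"ry":-0.01,"rz":0.02},
  {"jaw":-1,"tx":0.2,"ty":0.1,"tz":16.6,"rx":0,"ry":-0.01,"rz":0.02},
  {"jaw":-1,"tx":0.2,"ty":0.1,"tz":16.6,"rx":0,"ry":-0.01,"rz":0.02},
  {"jaw":-1,"tx":0.2,"ty":0.1,"tz":16.6,"rx":0,"ry":-0.01,"rz":0.02},
  {"jaw":-1,"tx":0.2,"ty":0.1,"tz":16.6,"rx":0,"ry":-0.01,"rz":0.02},
  {"jaw":-1,"tx":0.2,"ty":0.1,"tz":16.6,"rx":0,"ry":-0.01,"rz":0.02},
])

```text
clock: 4.03
tcp_pos: [0.5328, 0.2951, 0.0755]
tool_rot: [2.002, 1.955, 0.437]
contact_force: [-5.9, -0.2, 7.6]
opening: 0.0072
gripper_force: 58.6
```

The fingers closed on it at 7–8 mm with 59 N. I'll lift along the tile's plane.

Call:
servo_tool([
  {"jaw":-1,"tx":0,"ty":0,"tz":-2,"rx":0,"ry":0,"rz":0},
  {"jaw":-1,"tx":0,"ty":0,"tz":-4,"rx":0,"ry":0,"rz":0},
  {"jaw":-1,"tx":0,"ty":0,"tz":-6,"rx":0,"ry":0,"rz":0},
  {"jaw":-1,"tx":0,"ty":0,"tz":-9,"rx":0,"ry":0,"rz":0},
  {"jaw":-1,"tx":0,"ty":0,"tz":-12,"rx":0,"ry":0,"rz":0},
  {"jaw":-1,"tx":0,"ty":0,"tz":-14,"rx":0,"ry":0,"rz":0},
  {"jaw":-1,"tx":0,"ty":0,"tz":-14,"rx":0,"ry":0,"rz":0},
])

```text
clock: 4.62
tcp_pos: [0.4735, 0.2969, 0.2063]
tool_rot: [2.0, 1.954, 0.444]
contact_force: [0.6, -0.5, -1.0]
opening: 0.0072
gripper_force: 60.5
```

```bash
python3 - <<'E'
from h import *
s=ctrl.get_state();print(s["tcp_pos"],s["opening"],s["gripper_force"],s["contact_force"])
yaw=np.radians(.5)
T=toolR(np.array([np.cos(yaw),np.sin(yaw),0]),np.array([0,0,-1.]))
rel([.42,-.264,.20],T)
E
```

```text
[0.47345953 0.29686357 0.20628701] 0.0072218043514461865 60.54776430130005 [ 0.5751804  -0.53337888 -1.0016465 ]
t cm [-56.19  -3.83  -1.47] r [ 0.346 -0.344  1.511]
```

Call:
servo_tool([
  {"jaw":-1,"tx":-4,"ty":0.3,"tz":0.2,"rx":0.02,"ry":-0.02,"rz":0.1},
  {"jaw":-1,"tx":-8,"ty":0.5,"tz":0.4,"rx":0.05,"ry":-0.05,"rz":0.2},
  {"jaw":-1,"tx":-56.2,"ty":3.9,"tz":3.2,"rx":0.346,"ry":-0.344,"rz":1.511},
  {"jaw":-1,"tx":-56.2,"ty":3.9,"tz":3.2,"rx":0.346,"ry":-0.344,"rz":1.511},
  {"jaw":-1,"tx":-56.2,"ty":3.9,"tz":3.2,"rx":0.346,"ry":-0.344,"rz":1.511},
  {"jaw":-1,"tx":-56.2,"ty":3.9,"tz":3.2,"rx":0.346,"ry":-0.344,"rz":1.511},
  {"jaw":-1,"tx":-56.2,"ty":3.9,"tz":3.2,"rx":0.346,"ry":-0.344,"rz":1.511},
  {"jaw":-1,"tx":-56.2,"ty":3.9,"tz":3.2,"rx":0.346,"ry":-0.344,"rz":1.511},
  {"jaw":-1,"tx":-56.2,"ty":3.9,"tz":3.2,"rx":0.346,"ry":-0.344,"rz":1.511},
  {"jaw":-1,"tx":-56.2,"ty":3.9,"tz":3.2,"rx":0.346,"ry":-0.344,"rz":1.511},
  {"jaw":-1,"tx":-56.2,"ty":3.9,"tz":3.2,"rx":0.346,"ry":-0.344,"rz":1.511},
  {"jaw":-1,"tx":-56.2,"ty":3.9,"tz":3.2,"rx":0.346,"ry":-0.344,"rz":1.511},
  {"jaw":-1,"tx":-56.2,"ty":3.9,"tz":3.2,"rx":0.346,"ry":-0.344,"rz":1.511},
  {"jaw":-1,"tx":-56.2,"ty":3.9,"tz":3.2,"rx":0.346,"ry":-0.344,"rz":1.511},
  {"jaw":-1,"tx":-56.2,"ty":3.9,"tz":3.2,"rx":0.346,"ry":-0.344,"rz":1.511},
  {"jaw":-1,"tx":-56.2,"ty":3.9,"tz":3.2,"rx":0.346,"ry":-0.344,"rz":1.511},
  {"jaw":-1,"tx":-56.2,"ty":3.9,"tz":3.2,"rx":0.346,"ry":-0.344,"rz":1.511},
  {"jaw":-1,"tx":-56.2,"ty":3.9,"tz":3.2,"rx":0.346,"ry":-0.344,"rz":1.511},
  {"jaw":-1,"tx":-56.2,"ty":3.9,"tz":3.2,"rx":0.346,"ry":-0.344,"rz":1.511},
  {"jaw":-1,"tx":-56.2,"ty":3.9,"tz":3.2,"rx":0.346,"ry":-0.344,"rz":1.511},
])

```text
clock: 6.28
tcp_pos: [0.5095, -0.2661, 0.1877]
tool_rot: [3.138, 0.014, -0.009]
contact_force: [0.3, -0.6, -2.3]
opening: 0.0071
gripper_force: 60.3
```

```bash
python3 - <<'E'
from h import *
s=ctrl.get_state();print(s["tcp_pos"],Ro.from_rotvec(s["tool_rot"]).as_matrix().round(3),s["opening"],s["qpos"].round(2))
c=cam("wrist");im=ctrl.get_image("wrist")
for t in ("square_tile","empty_slot","stored_tile_b"):
    D=ctrl.outline_of("wrist",t);print(t,[(round(d["p"],2),np.round(d["bbox"]).tolist()) for d in D])
    for d in D[:2]:
        if t=="stored_tile_b": print(max((fit([(c,d["region"])],stile_pts,[.51,y,0]) for y in(-.32,-.376)),key=lambda r:r[1]))
        if t=="empty_slot": print(fit([(c,d["region"])],mod_pts,[.51,-.264,0]))
v=im.copy()
L=np.array([[x,y,.046] for y in(-.264,-.32,-.376) for x in(.46,.56)]);u=proj(c,L).astype(int)
for i in(0,2,4): cv2.line(v,tuple(map(int,u[i])),tuple(map(int,u[i+1])),(0,0,255),1)
cv2.imwrite("pics/w2.png",v)
E
```

```text
[ 0.5095363  -0.26613974  0.18774761] [[ 1.     0.009 -0.005]
 [ 0.009 -1.    -0.004]
 [-0.005  0.004 -1.   ]] 0.0070623656556448484 [-0.61  0.17  1.5  -0.01  1.47  0.95]
square_tile [(0.84, [320.0, 262.0, 26.0, 231.0])]
empty_slot [(0.6, [314.0, 178.0, 66.0, 109.0])]
(array([ 0.5105, -0.263 ,  1.7369]), np.float64(0.706))
stored_tile_b [(0.84, [439.0, 180.0, 23.0, 98.0]), (0.73, [376.0, 180.0, 23.0, 97.0])]
(array([ 0.5147, -0.3743,  1.8164]), np.float64(0.942))
(array([ 0.5126, -0.3183,  2.2587]), np.float64(0.919))
```

View pics/w2.png

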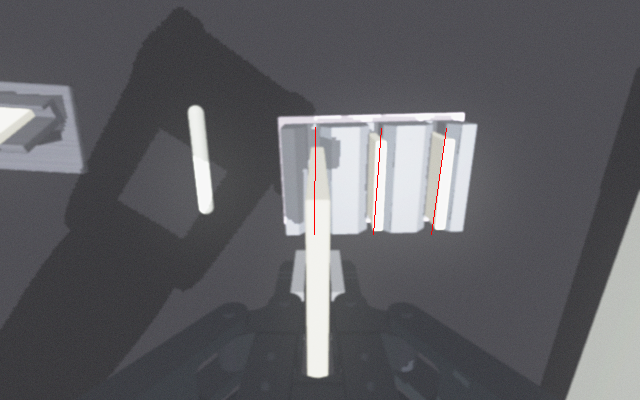

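The wrist view shows the held tile edge-on above the leftmost, empty slot at (315,180). The two small tiles are at (377,180) and (440,180). The fits agree on the slot at (0.5105, -0.263) with a yaw of about 1.9°.

```bash
python3 - <<'E'
from h import *
c=cam("wrist");s=ctrl.get_state();R0=Ro.from_rotvec(s["tool_rot"]).as_matrix();im=ctrl.get_image("wrist")
m=ctrl.outline_of("wrist","square_tile")[0]["region"]
# held tile in tool axes: x offset, z of the centre, pitch about tool y (deg)
f=lambda q:(box([-.05,-.004,-.05],[.05,.004,.05])@Ro.from_euler("Y",q[2],degrees=True).as_matrix().T+[q[0],0,q[1]])@R0.T+s["tcp_pos"]
print("held",fit([(c,m)],f,[0,.004,0]))
a=np.radians(1.9);T=toolR(np.array([np.cos(a),np.sin(a),0]),np.array([0,0,-1.]))
for z in(.10,.068): rel([.5105,-.263,z],T)
E
```

```text
held (array([-8.0000e-04,  1.8500e-02, -1.8539e+00]), np.float64(0.816))
t cm [ 0.17 -0.42  8.75] r [ 0.003  0.006 -0.025]
t cm [ 0.18 -0.43 11.95] r [ 0.003  0.006 -0.025]
```

Call:
servo_tool([
  {"jaw":-1,"tx":0.2,"ty":-0.4,"tz":1,"rx":0,"ry":0.006,"rz":-0.025},
  {"jaw":-1,"tx":0.2,"ty":-0.4,"tz":3,"rx":0,"ry":0.006,"rz":-0.025},
  {"jaw":-1,"tx":0.2,"ty":-0.4,"tz":5,"rx":0,"ry":0.006,"rz":-0.025},
  {"jaw":-1,"tx":0.2,"ty":-0.4,"tz":6.5,"rx":0,"ry":0.006,"rz":-0.025},
  {"jaw":-1,"tx":0.2,"ty":-0.4,"tz":7.5,"rx":0,"ry":0.006,"rz":-0.025},
  {"jaw":-1,"tx":0.2,"ty":-0.4,"tz":8.5,"rx":0,"ry":0.006,"rz":-0.025},
  {"jaw":-1,"tx":0.2,"ty":-0.4,"tz":8.5,"rx":0,"ry":0.006,"rz":-0.025},
])

```text
clock: 7.17
tcp_pos: [0.5103, -0.263, 0.1008]
tool_rot: [3.139, 0.052, -0.003]
contact_force: [0.3, -0.1, -2.3]
opening: 0.0071
gripper_force: 60.3
```

```bash
python3 - <<'E'
from h import *
s=ctrl.get_state();R0=Ro.from_rotvec(s["tool_rot"]).as_matrix();V=np.hstack([ctrl.get_image("scene")[280:400,180:320]]);c=cam("scene")
u=proj(c,box([-.05,-.004,-.05],[.05,.004,.05])@R0.T+s["tcp_pos"]+[0,0,-.005]).astype(int)
im=ctrl.get_image("scene");V=cv2.resize(im[200:400,140:380],None,fx=3,fy=3,interpolation=cv2.INTER_CUBIC)
for p in u: cv2.circle(V,tuple(int(k) for k in (p-[140,200])*3),3,(0,0,255),-1)
cv2.imwrite("pics/s2.png",V)
a=np.radians(1.9);T=toolR(np.array([np.cos(a),np.sin(a),0]),np.array([0,0,-1.]));rel([.5105,-.263,.068],T)
E
```

```text
t cm [-0.05 -0.06  3.48] r [ 0.004 -0.    -0.   ]
```

View pics/s2.png

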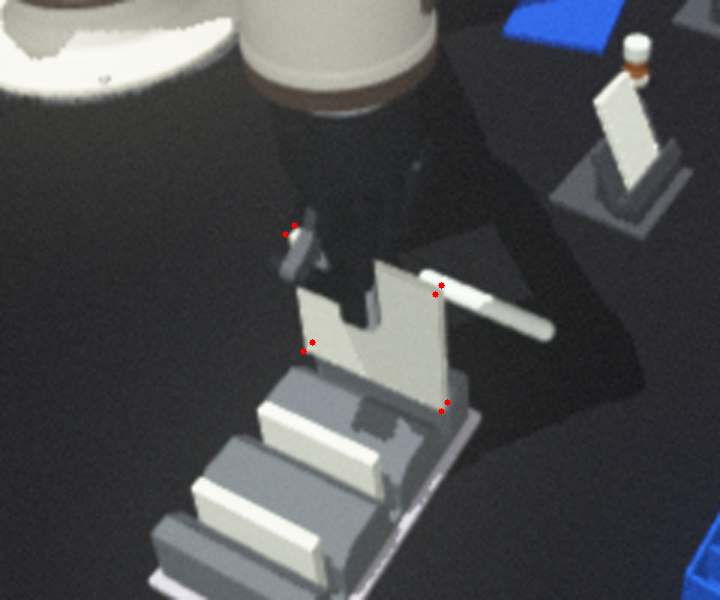

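The scene crop shows the held tile over the empty slot. Its lower corners at (303,350) and (446,410) match the model, so its lower edge is about 55 mm below the TCP and 34 mm above the slot floor. I'll lower it slowly.

Call:
servo_tool([
  {"jaw":-1,"tx":0,"ty":-0.1,"tz":0.7,"rx":0,"ry":0,"rz":0},
  {"jaw":-1,"tx":0,"ty":-0.1,"tz":1.3,"rx":0,"ry":0,"rz":0},
  {"jaw":-1,"tx":0,"ty":-0.1,"tz":1.8,"rx":0,"ry":0,"rz":0},
  {"jaw":-1,"tx":0,"ty":-0.1,"tz":2.2,"rx":0,"ry":0,"rz":0},
  {"jaw":-1,"tx":0,"ty":-0.1,"tz":2.5,"rx":0,"ry":0,"rz":0},
  {"jaw":-1,"tx":0,"ty":-0.1,"tz":2.8,"rx":0,"ry":0,"rz":0},
  {"jaw":-1,"tx":0,"ty":-0.1,"tz":3,"rx":0,"ry":0,"rz":0},
  {"jaw":-1,"tx":0,"ty":-0.1,"tz":3,"rx":0,"ry":0,"rz":0},
  {"jaw":-1,"tx":0,"ty":-0.1,"tz":3,"rx":0,"ry":0,"rz":0},
])

```text
clock: 8.02
tcp_pos: [0.5108, -0.2624, 0.0724]
tool_rot: [3.138, 0.052, -0.0]
contact_force: [0.1, -0.3, -2.2]
opening: 0.0072
gripper_force: 60.3
```

Call:
servo_tool([
  {"jaw":-1,"tx":0,"ty":0,"tz":0.1,"rx":0,"ry":0,"rz":0},
  {"jaw":-1,"tx":0,"ty":0,"tz":0.2,"rx":0,"ry":0,"rz":0},
  {"jaw":-1,"tx":0,"ty":0,"tz":0.3,"rx":0,"ry":0,"rz":0},
  {"jaw":-1,"tx":0,"ty":0,"tz":0.4,"rx":0,"ry":0,"rz":0},
  {"jaw":-1,"tx":0,"ty":0,"tz":0.4,"rx":0,"ry":0,"rz":0},
])

```text
clock: 8.43
tcp_pos: [0.5107, -0.2624, 0.0682]
tool_rot: [3.138, 0.052, -0.0]
contact_force: [-0.7, -1.6, -2.0]
opening: 0.0074
gripper_force: 60.3
```

Call:
servo_tool([
  {"jaw":-1,"tx":0,"ty":0,"tz":0.1,"rx":0,"ry":0,"rz":0},
  {"jaw":-1,"tx":0,"ty":0,"tz":0.15,"rx":0,"ry":0,"rz":0},
  {"jaw":-1,"tx":0,"ty":0,"tz":0.15,"rx":0,"ry":0,"rz":0},
])

```text
clock: 8.68
tcp_pos: [0.5108, -0.2624, 0.0668]
tool_rot: [3.138, 0.052, -0.0]
contact_force: [-0.2, -0.5, -2.1]
opening: 0.0073
gripper_force: 60.3
```

Call:
servo_tool([
  {"jaw":-1,"tx":0,"ty":0,"tz":0.1,"rx":0,"ry":0,"rz":0},
  {"jaw":-1,"tx":0,"ty":0,"tz":0.15,"rx":0,"ry":0,"rz":0},
  {"jaw":-1,"tx":0,"ty":0,"tz":0.15,"rx":0,"ry":0,"rz":0},
])

```text
clock: 8.93
tcp_pos: [0.5108, -0.2627, 0.0666]
tool_rot: [3.137, 0.052, 0.001]
contact_force: [-8.7, 2.3, 15.1]
opening: 0.0076
gripper_force: 62.8
```

It has touched the floor: the force is up about 17 N and the TCP is at 66.6 mm, as expected. I'll open part way and then withdraw upwards.

Call:
servo_tool([
  {"jaw":-0.9,"tx":0,"ty":0,"tz":0,"rx":0,"ry":0,"rz":0},
  {"jaw":-0.8,"tx":0,"ty":0,"tz":0,"rx":0,"ry":0,"rz":0},
  {"jaw":-0.6,"tx":0,"ty":0,"tz":0,"rx":0,"ry":0,"rz":0},
  {"jaw":-0.3,"tx":0,"ty":0,"tz":0,"rx":0,"ry":0,"rz":0},
  {"jaw":-0.3,"tx":0,"ty":0,"tz":0,"rx":0,"ry":0,"rz":0},
  {"jaw":-0.3,"tx":0,"ty":0,"tz":0,"rx":0,"ry":0,"rz":0},
])

```text
clock: 9.43
tcp_pos: [0.5108, -0.2624, 0.0653]
tool_rot: [3.138, 0.052, -0.0]
contact_force: [0.1, -0.8, 0.3]
opening: 0.03
gripper_force: 0.0
```

Call:
servo_tool([
  {"jaw":-0.3,"tx":0,"ty":0,"tz":-1,"rx":0,"ry":0,"rz":0},
  {"jaw":-0.3,"tx":0,"ty":0,"tz":-3,"rx":0,"ry":0,"rz":0},
  {"jaw":-0.3,"tx":0,"ty":0,"tz":-5,"rx":0,"ry":0,"rz":0},
  {"jaw":-0.3,"tx":0,"ty":0,"tz":-8,"rx":0,"ry":0,"rz":0},
  {"jaw":-0.3,"tx":0,"ty":0,"tz":-11,"rx":0,"ry":0,"rz":0},
  {"jaw":-0.3,"tx":0,"ty":0,"tz":-13,"rx":0,"ry":0,"rz":0},
  {"jaw":-0.3,"tx":0,"ty":0,"tz":-13,"rx":0,"ry":0,"rz":0},
])

```text
clock: 10.02
tcp_pos: [0.512, -0.2627, 0.201]
tool_rot: [3.134, 0.052, 0.009]
contact_force: [0.6, 0.5, 0.3]
opening: 0.0299
gripper_force: 0.0
```

```bash
python3 - <<'E'
from h import *
im=ctrl.get_image("scene");c=cam("scene")
P=box([-.05,-.004,-.05],[.05,.004,.05])@Ro.from_euler("Z",1.9,degrees=True).as_matrix().T+[.5105,-.263,.062]
V=cv2.resize(im[200:400,140:380],None,fx=3,fy=3,interpolation=cv2.INTER_CUBIC)
for p in proj(c,P): cv2.circle(V,tuple(int(k) for k in (p-[140,200])*3),3,(0,0,255),-1)
cv2.imwrite("pics/s3.png",V)
E
```

```text
(no output)
```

View pics/s3.png

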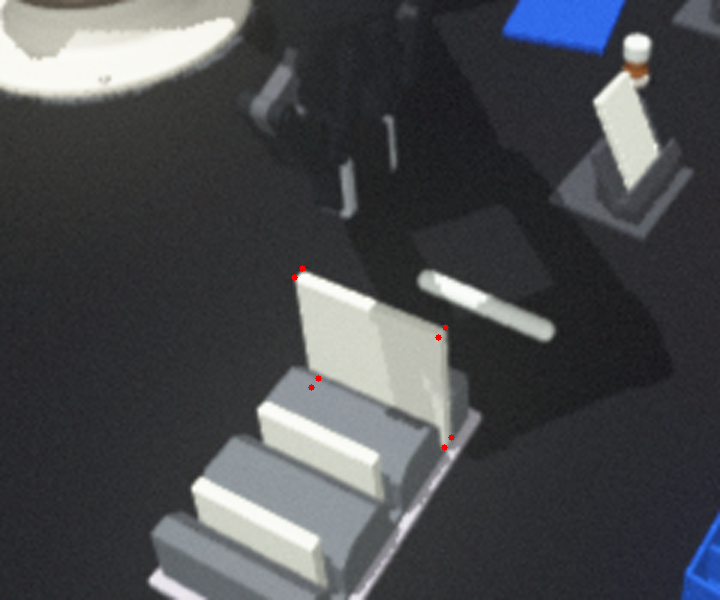

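The tile stands upright in the slot. Its top corners at (298,272) and (446,333) match the seated model, the small tiles haven't moved, and the gripper is clear. Handing in.

```bash
python3 -c "from cell import ctrl;print(ctrl.sign_off())"
```

```text
the job is handed in; nothing more can be done
None
```

The square white tile was lowered into the empty slot, stands upright on its floor and was let go, and the two small tiles look unmoved in the last picture; I handed the job in at about 10 s, and no verdict came back.

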